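Clamp the limestone sample on the carving board

ROBOT

A 6-joint arm with a two-finger parallel gripper is mounted at the origin on the work surface. World frame = base frame: x ahead of the robot, y to its left, z up, the work surface at z = 0. Lengths are in m, angles in rad, forces in N, time in s.
With the tool pointing down it reaches from about 0.25 to 0.725 m from the base axis. Payload 4 kg.
Tool frame: the origin (TCP) lies midway between the tips of the shut fingers; the grasp point (between the pads) lies 19 mm behind it; z points along the fingers, y is the direction in which the jaws open and shut (so a half turn about z gives the same grasp; the last joint's range is limited). The gripper opens to 85 mm and grips with 20 to 120 N. Pads are 22 mm wide; open, the fingers measure 114 mm over their backs; the gripper's body (76 mm by 85 mm) begins 54 mm behind the grasp point. The pads swing forward as they close: fully open they stand 13 mm farther back than shut.
Start: joints at [1.297, 0.241, 0.005, 1.335, 0, 1.571], TCP at [0.135, 0.481, 0.231] pointing down, gripper open.
Joint ranges: [-2.72, 2.72], [-1.05, 1.87], [-1.09, 1.28], [-1.99, 2.15], [-1.42, 1.44], [-3.14, 3.14]. Speed limits (rad/s): [2.79, 2.79, 3.14, 3.14, 3.14, 3.14].

INTERFACE

Orientations are given as a unit quaternion [x, y, z, w].
In Python, from workcell import bot, eyes, job gives the robot as it stands.
- The arm moves only by the shell command python3 -m crank 'ROWS'. ROWS is a JSON object of lists of equal length, an entry for each row: "dr": the turn, a rotation vector about the tool's x, y, z in rad, a list of three; "travel": the shift along the tool's x, y, z in m, a list of three; "hand": the finger opening in m, from 0 to 0.0854. In form: {"dr": [[wx, wy, wz], ...], "travel": [[x, y, z], ...], "hand": [hand, ...]}. A call has 1 to 10 rows; each row is the pose to reach, as a shift and turn from the pose commanded when the call began, along the tool's axes at that moment; what a row does not reach only later rows make up. A row lasts 1/8 s, in which the tool goes at most 62.5 mm and 10.7 degrees, less where a joint would pass 70% of its speed; a pose out of reach is approached as far as the arm can. A call with a gripper value outside its range is refused whole. The fingers move at their own pace and stop on an object; the grip force is fixed at half the most. Time passes only in rows, so rows that repeat a pose let the fingers close. It gives the time, the measured TCP pose, the force and the opening at its end, in the units of the state.
- bot.get_obs(): the state, without advancing time (a new reading comes with each control period).
- eyes.camera(name): name is "scene" or "side" or "wrist"; returns a dict with "color" (400x640x3 uint8, red, green, blue), "K" (3x3 intrinsics, pixels), "R" (3x3) and "t" (3): a world point X has camera coordinates R X + t; the wrist camera has in their place "T_tool_cam" (4x4, takes a point from camera to tool coordinates, whose origin is the TCP and whose axes are the flange's). Camera axes: x right, y down, z forward; pixel columns grow to the right and rows downward; lengths in m; the calibration is good to about 2 mm. The wrist camera is an equidistant fisheye: a pixel r from the principal point sees the ray r / f radians off the axis. A picture is of the moment at which its call begins: read the wrist's pose just before it. There is no depth.
- job.job_done(): hands the job in, once; it reports no verdict.
The state is a dict: "clock": time; "joint_pos": joint angles; "joint_vel": joint speeds; "tau": joint torques, N m; "eef_pos": TCP position; "tool_rot": TCP orientation; "ft_force": force on the tool from outside, world axes, zero at the start; "ft_torque": the same for the moment, N m; "grip_width": finger opening in m.
Only numpy, scipy, OpenCV 4.12 (cv2) and the standard library are available. Lean on these libraries where they do the work, as an engineer would, in place of code of your own. Each camera call takes 0.05 s, during which the arm holds its last target.

TASK

The loose grey limestone block on the oak fixture board has to be held for carving: push it along the board until its far face sits flat against the dark wooden stop, below where the clamp's rubber foot comes down. Then push the orange handle of the open toggle clamp over and down past its dead point until it snaps into lock with the foot pressing on the block. Do it all by pushing, without lifting, tipping or carrying the block, leave the other tools and stones where they are, and finish clear of everything.

Things in the scene. Friction and masses are not known exactly. Their poses are not given: they have to be found in the camera images.
- fixture: Pale oak fixture board fixed to the bench, 210 mm (x) by 270 mm (y from -185 to +85 mm), 18 mm thick; origin on the bench top, under the board. Its x points away from the robot's side towards the stop, its y along the clamp from the block towards the handle. An oak packer (x 19 to 75, y -30 to +66 mm, top at z 61 mm) carries the steel toggle clamp, which swings in the plane x = +48 mm.
- handle_grip (a point): Centre of the orange grip, a round bar 22 mm thick and 104 mm long. Axes: x along the grip to its free end, 52 mm away (the handle's pivot is 118 mm the other way); z out of the side to push on, which faces the arm while open and is the top when locked. Open, the grip stands steeply, centre 0.2 m above the bench; locked it lies nearly level along the fixture's +y, centre 0.1 m above the bench.
- clamp_handle (a joint): Angle in rad between the handle and the clamp arm: 2.85 to 3.05 open at the start, falling as the handle is pushed over and down. The foot meets the block near 0.5; the resistance then rises to some 6 N at the grip, the dead point is near 0.17, and past it the handle snaps to its stop at 0 to 0.03: locked. Released between that contact and the dead point it springs back.
- point: Steel point tool, 200 mm octagonal bar 14 mm thick, on the bench on the robot's side of the fixture; leave alone.
- claw: Steel claw tool with worn teeth, 200 mm long, 14 mm thick, on the bench beyond the stop; leave alone.
- mallet: Beech carving mallet standing on its round head, 104 mm wide and 245 mm tall, origin at its foot; leave alone.
- square: Try square with a dark wooden stock and 150 mm steel blade, lying on the bench on the left; leave alone.
- handpiece: Pneumatic carving handpiece, 190 mm long, 34 mm thick, lying on the bench on the right; leave alone.
- sandstone: Reddish sandstone offcut 75 x 60 x 40 mm on the bench on the right; leave alone.
- clamp_foot: The clamp's black rubber foot, 20 mm across, on a spring spindle near the end of the clamp arm; origin on the arm, 38 mm above the foot's underside. Open, it stands up beside the block; closed, it presses on the block's top at x = +48, y = -110 mm of the fixture's frame, its spring (4.5 N/mm) compressed about 4 mm.
- block: Loose grey limestone block, 54 mm (x) by 108 mm (y) by 45 mm high, 0.53 to 0.71 kg; origin at the centre of its underside. It lies on the board 30 to 65 mm short of the stop, turned up to 0.22 rad, and slides with 2 to 5 N. Seated flat on the stop and below the foot, its origin is near x = +48, y = -110, z = 18 mm in the fixture's frame and its axes agree with the fixture's.
- stop_face (a point): Middle of the face that the block is pushed against: a dark wooden strip along the board's far side, 22 mm thick, 26 mm above the board. This point is at half its height, level with the rubber foot's landing place; the face runs 75 mm to the -y side and 125 mm to the +y side of it. Axes as the fixture's.
- pivot (a point): Main pivot of the clamp arm in the clamp's steel base, 91 mm above the bench. Axes as the fixture's. The arm is 118 mm long; open, it stands nearly upright over this point.
There are look-alikes about, which are no part of the job. What is shaped like the block but pink or purple is not meant.

How it is judged:
By the outcome, as a careful person would: the job done as asked, in the order asked, and still so for the second after the job is handed in, with the robot touching nothing.
It also fails if it takes over 51 s, if anything falls off the work surface, if the arm or the gripper's body presses on something with over 40 N, if the wrist force passes 120 N, or if a joint passes its speed limit or range.

## Working session

There is one attempt and no reset: what is moved stays moved. The work goes in short steps, Python scripts to look and compute and a shell command to move; the robot and the scene stay as the last step left them, time stands still between calls to the robot, and variables do not carry over. Pictures are saved under pics/ and viewed, and the job is handed in when it is done.

```bash
ls; mkdir -p pics
python3 - <<'E'
from workcell import bot, eyes, job
import cv2, numpy as np
o=bot.get_obs(); print({k:np.round(v,4).tolist() for k,v in o.items()})
for n in ["scene","side","wrist"]:
    c=eyes.camera(n); cv2.imwrite(f"pics/{n}0.png",c["color"][:,:,::-1])
    print(n,{k:np.round(v,4).tolist() for k,v in c.items() if k!="color"})
E
```

```text
pics
{'clock': 0.0, 'joint_pos': [1.297, 0.2414, 0.0037, 1.3352, -0.0, 1.5708], 'joint_vel': [0.0008, -0.0004, 0.0006, -0.0011, -0.0006, -0.0006], 'tau': [0.0005, -37.2318, 25.2408, 0.0168, 0.0, 0.0], 'eef_pos': [0.135, 0.4808, 0.2304], 'tool_rot': [0.1365, 0.9906, -0.001, -0.0001], 'ft_force': [0.4606, -0.0261, -0.0974], 'ft_torque': [0.0183, -0.0522, 0.013], 'grip_width': 0.0853}
scene {'K': [[448.6087, 0.0, 326.2621], [0.0, 448.6087, 196.9029], [0.0, 0.0, 1.0]], 'R': [[-0.4417, 0.8971, 0.01], [0.6525, 0.3289, -0.6827], [-0.6157, -0.2949, -0.7307]], 't': [0.2374, -0.2958, 1.751]}
side {'K': [[361.1103, 0.0, 316.7448], [0.0, 361.1103, 200.7635], [0.0, 0.0, 1.0]], 'R': [[0.8266, -0.5624, 0.023], [-0.2984, -0.4725, -0.8293], [0.4772, 0.6786, -0.5583]], 't': [-0.4412, 0.2364, 0.7602]}
wrist {'K': [[309.7069, 0.0, 322.122], [0.0, 309.7069, 202.6928], [0.0, 0.0, 1.0]], 'T_tool_cam': [[-0.0012, -0.9514, -0.3079, 0.0792], [1.0, -0.0013, 0.0001, 0.0006], [-0.0005, -0.3079, 0.9514, -0.1429], [0.0, 0.0, 0.0, 1.0]]}
```

View pics/scene0.png

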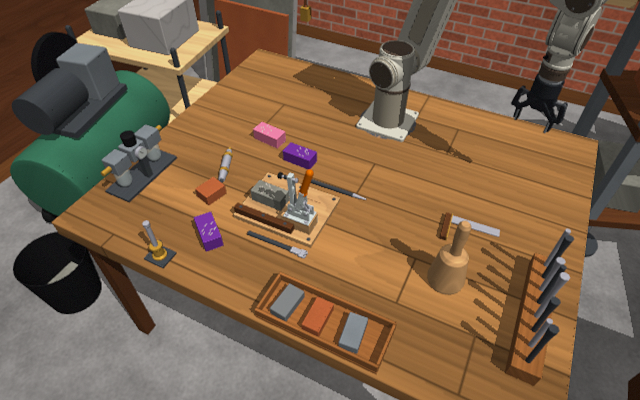

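View pics/side0.png

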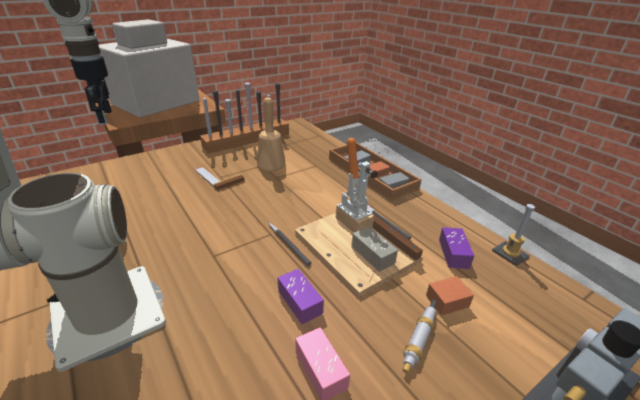

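View pics/wrist0.png

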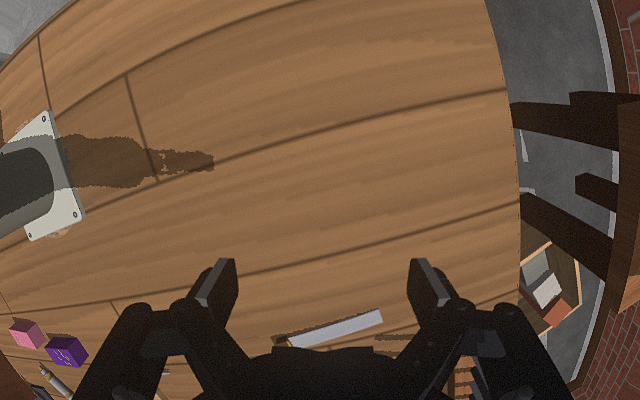

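The scene view shows the board near (285,205), with the grey block at (268,193) and the orange grip at (307,182). The side view shows the block at (375,248) and the grip at (352,157). I'll zoom in.

Run:
```python
import cv2
a=cv2.imread("pics/scene0.png")[160:260,215:345]; cv2.imwrite("pics/scz.png",cv2.resize(a,None,fx=6,fy=6,interpolation=cv2.INTER_CUBIC))
a=cv2.imread("pics/side0.png")[130:300,260:440]; cv2.imwrite("pics/siz.png",cv2.resize(a,None,fx=3.5,fy=3.5,interpolation=cv2.INTER_CUBIC))
```

```text
(no output)
```

View pics/scz.png

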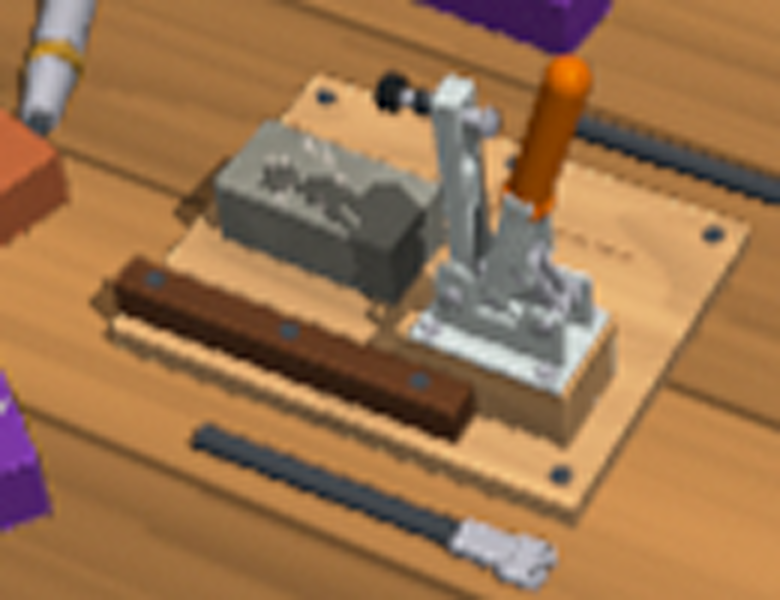

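View pics/siz.png

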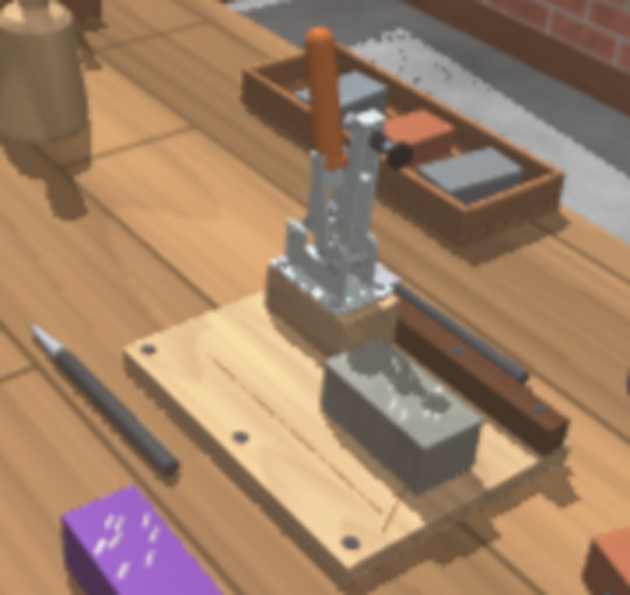

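```bash
cat > h.py <<'E'
import numpy as np, cv2
CAM={"scene":(np.array([[448.6087,0,326.2621],[0,448.6087,196.9029],[0,0,1]]),np.array([[-0.4417,0.8971,0.01],[0.6525,0.3289,-0.6827],[-0.6157,-0.2949,-0.7307]]),np.array([0.2374,-0.2958,1.751])),
"side":(np.array([[361.1103,0,316.7448],[0,361.1103,200.7635],[0,0,1]]),np.array([[0.8266,-0.5624,0.023],[-0.2984,-0.4725,-0.8293],[0.4772,0.6786,-0.5583]]),np.array([-0.4412,0.2364,0.7602]))}
def ray(c,uv):
    K,R,t=CAM[c]; C=-R.T@t; d=R.T@np.linalg.solve(K,[uv[0],uv[1],1.]); return C,d/np.linalg.norm(d)
def plane(c,uv,z):
    C,d=ray(c,uv); return C+d*(z-C[2])/d[2]
def tri(a,b,ca="scene",cb="side"):
    A,d=ray(ca,a);B,e=ray(cb,b); s=np.linalg.lstsq(np.c_[d,-e],B-A,rcond=None)[0]
    P,Q=A+d*s[0],B+e*s[1]; return (P+Q)/2,np.linalg.norm(P-Q)
def proj(c,X):
    K,R,t=CAM[c]; p=K@(R@np.asarray(X)+t); return p[:2]/p[2]
E
python3 - <<'E'
from h import *
sc=lambda x,y:(215+x/6-.4,160+y/6-.4); si=lambda x,y:(260+x/3.5-.35,130+y/3.5-.35)
print("board corners z.018")
for n,p in [("nearx -y",(318,74)),("nearx +y",(750,226)),("farx +y",(575,514)),("farx -y",(106,322))]:
    print("scene",n,plane("scene",sc(*p),.018).round(4))
for n,p in [("nearx +y",(124,350)),("nearx -y",(347,573)),("farx -y~",(560,455))]:
    print("side",n,plane("side",si(*p),.018).round(4))
print("block top z.063 scene")
for p in [(268,122),(215,182),(440,178),(362,245)]: print(plane("scene",sc(*p),.063).round(4))
print("block top side")
for p in [(325,365),(375,340),(480,422),(420,440)]: print(plane("side",si(*p),.063).round(4))
print("grip tip", tri(sc(570,70),si(318,40)), "base",tri(sc(528,205),si(330,162)))
print("foot",tri(sc(390,92),si(398,153)))
E
```

```text
board corners z.018
scene nearx -y [ 0.4708 -0.2551  0.018 ]
scene nearx +y [0.4673 0.0132 0.018 ]
scene farx +y [0.68   0.0183 0.018 ]
scene farx -y [ 0.6793 -0.2563  0.018 ]
side nearx +y [0.4676 0.0078 0.018 ]
side nearx -y [ 0.4687 -0.26    0.018 ]
side farx -y~ [ 0.6647 -0.2588  0.018 ]
block top z.063 scene
[ 0.5529 -0.2317  0.063 ]
[ 0.6031 -0.2326  0.063 ]
[ 0.5478 -0.1295  0.063 ]
[ 0.6071 -0.1416  0.063 ]
block top side
[ 0.5498 -0.132   0.063 ]
[ 0.5989 -0.1293  0.063 ]
[ 0.5999 -0.2358  0.063 ]
[ 0.5536 -0.2271  0.063 ]
grip tip (array([ 0.61898392, -0.013234  ,  0.25104705]), np.float64(0.0023864476201047972)) base (array([ 0.62339691, -0.03418162,  0.15884086]), np.float64(0.0009967099157121738))
foot (array([ 0.62253005, -0.10532169,  0.20094852]), np.float64(0.0004340800806071836))
```

```bash
cat >> h.py <<'E'
from scipy.spatial.transform import Rotation as Rn
def to(pos,yaw=0.,o=None):
    """shift/turn in tool axes to reach pos, tool pointing down, tool x = -world x turned by yaw"""
    from workcell import bot
    o=o or bot.get_obs(); R=Rn.from_quat(o["tool_rot"])
    T=Rn.from_matrix(np.array([[-1,0,0],[0,1,0],[0,0,-1.]]).T); T=Rn.from_euler("z",yaw)*T
    print("travel",R.inv().apply(np.array(pos)-o["eef_pos"]).round(4),"dr",(R.inv()*T).as_rotvec().round(4))
def st():
    from workcell import bot
    o=bot.get_obs(); print("t",round(o["clock"],2),"tcp",np.round(o["eef_pos"],4),"rot",np.round(o["tool_rot"],3),"F",np.round(o["ft_force"],1),"g",round(float(o["grip_width"]),4))
E
python3 - <<'E'
from h import *
to([.49,-.182,.25])
for uv,z in [((300,280),.045),((323,303),.045),((452,232),.045)]: print(plane("side",uv,z).round(3))
print(plane("side",(270,226),.01),plane("side",(308,262),.01),plane("side",(270,165),.0),plane("side",(215,180),.0))
E
```

```text
travel [-0.521  -0.5423 -0.0185] dr [-1.600e-03 -2.000e-04 -2.738e-01]
[ 0.367 -0.178  0.045]
[ 0.373 -0.257  0.045]
[ 0.79  -0.25   0.045]
[0.42259368 0.0676777  0.01      ] [ 0.43320459 -0.10922995  0.01      ] [0.59859206 0.39822033 0.        ] [0.3913265  0.40164651 0.        ]
```

```bash
python3 -m crank '{"dr":[[0,0,-0.27],[0,0,-0.27],[0,0,-0.27],[0,0,-0.27],[0,0,-0.27],[0,0,-0.27],[0,0,-0.27],[0,0,-0.27],[0,0,-0.27],[0,0,-0.27]],"travel":[[-0.04,-0.042,-0.0185],[-0.08,-0.084,-0.0185],[-0.12,-0.125,-0.0185],[-0.16,-0.167,-0.0185],[-0.2,-0.208,-0.0185],[-0.24,-0.25,-0.0185],[-0.28,-0.292,-0.0185],[-0.32,-0.333,-0.0185],[-0.36,-0.375,-0.0185],[-0.4,-0.416,-0.0185]],"hand":[0.06,0.06,0.06,0.06,0.06,0.06,0.06,0.06,0.06,0.06]}'; python3 -c "
from h import *; st(); to([.49,-.182,.25])"
```

```text
clock: 1.4
eef_pos: [0.4083, -0.0292, 0.2498]
tool_rot: [0.002, 1.0, 0.0, 0.0]
ft_force: [2.4, 1.6, 0.5]
grip_width: 0.0599
t 1.4 tcp [ 0.4083 -0.0292  0.2498] rot [0.002 1.    0.    0.   ] F [2.4 1.6 0.5] g 0.0599
travel [-0.0824 -0.1524 -0.0002] dr [ 0.0003  0.0004 -0.0044]
```

```bash
python3 -m crank '{"dr":[[0,0,-0.004],[0,0,-0.004],[0,0,-0.004],[0,0,-0.004],[0,0,-0.004]],"travel":[[-0.025,-0.045,0],[-0.055,-0.1,0],[-0.083,-0.152,0],[-0.083,-0.152,0],[-0.083,-0.152,0]],"hand":[0.06,0.06,0.06,0.06,0.06]}'
python3 - <<'E'
from h import *
from workcell import eyes,bot
st(); o=bot.get_obs(); c=eyes.camera("wrist"); cv2.imwrite("pics/w1.png",c["color"][:,:,::-1])
np.savez("w1.npz",p=o["eef_pos"],q=o["tool_rot"],K=c["K"],T=c["T_tool_cam"])
E
```

```text
clock: 2.02
eef_pos: [0.4895, -0.1793, 0.2491]
tool_rot: [0.0, 1.0, 0.001, -0.001]
ft_force: [0.5, -0.2, -0.2]
grip_width: 0.0598
t 2.02 tcp [ 0.4895 -0.1793  0.2491] rot [ 0.     1.     0.001 -0.001] F [ 0.5 -0.2 -0.2] g 0.0598
```

View pics/w1.png

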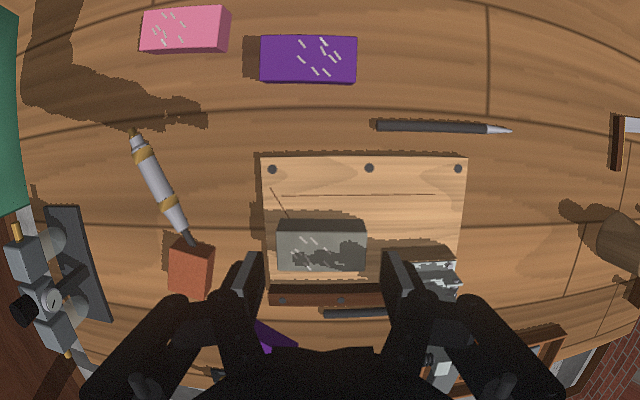

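The wrist view shows the board's near edge along row 155, the block's near face at rows 219–231, its top at about x 277–367 and y 231–271, and the stop at row 293. I'll zoom in for the corners.

Run:
```python
import cv2
a=cv2.imread("pics/w1.png")[145:315,250:480]; cv2.imwrite("pics/w1z.png",cv2.resize(a,None,fx=3.4,fy=3.4,interpolation=cv2.INTER_CUBIC))
```

```text
(no output)
```

View pics/w1z.png

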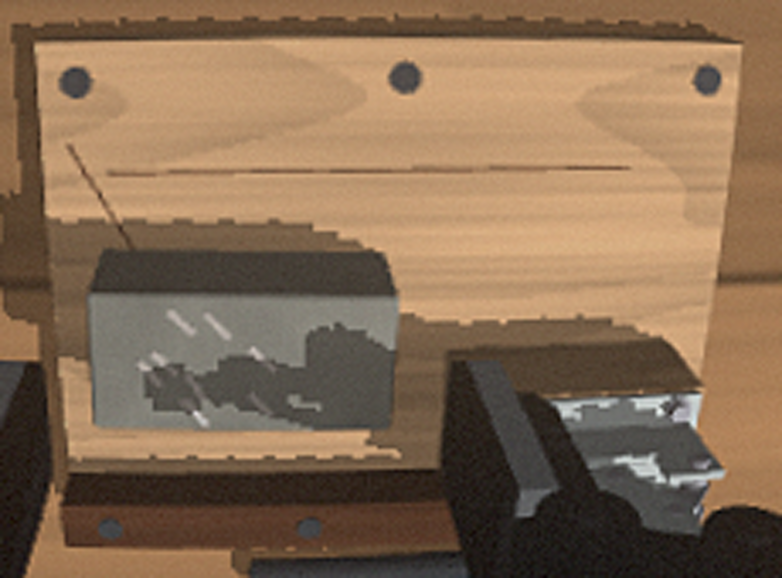

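```bash
cat >> h.py <<'E'
def wplane(d,uv,z):
    K,T=d["K"],d["T"]; x=(uv[0]-K[0,2])/K[0,0]; y=(uv[1]-K[1,2])/K[1,1]; r=np.hypot(x,y)
    v=np.array([x/r*np.sin(r),y/r*np.sin(r),np.cos(r)])
    R=Rn.from_quat(d["q"]); C=R.apply(T[:3,3])+d["p"]; w=R.apply(T[:3,:3]@v); return C+w*(z-C[2])/w[2]
E
python3 - <<'E'
from h import *
d=dict(np.load("w1.npz")); z=lambda x,y:(250+x/3.4-.35,145+y/3.4-.35)
for n,p,h in [("board near -y",(36,42),.018),("board near mid",(400,38),.018),("board near +y",(741,43),.018),
 ("blk top near -y",(90,295),.063),("blk top near +y",(397,294),.063),("far +y",(391,428),.063),("far -y",(96,427),.063),
 ("blk bot near -y",(101,252),.018),("bot near +y",(381,252),.018),("stop top -y",(65,502),.044),("stop top ",(250,500),.044),("stop top +y",(440,500),.044),("stop bot",(65,475),.018),("stop bot",(435,470),.018)]:
    print(n,wplane(d,z(*p),h).round(4))
to([.523,-.180,.25])
E
```

```text
board near -y [ 0.4716 -0.2547  0.018 ]
board near mid [ 0.4707 -0.1228  0.018 ]
board near +y [0.4687 0.0132 0.018 ]
blk top near -y [ 0.5515 -0.2319  0.063 ]
blk top near +y [ 0.5514 -0.127   0.063 ]
far +y [ 0.6044 -0.1262  0.063 ]
far -y [ 0.6037 -0.2329  0.063 ]
blk bot near -y [ 0.5529 -0.2339  0.018 ]
bot near +y [ 0.5531 -0.1269  0.018 ]
stop top -y [ 0.6504 -0.251   0.044 ]
stop top  [ 0.6482 -0.1771  0.044 ]
stop top +y [ 0.65   -0.1011  0.044 ]
stop bot [ 0.6543 -0.2553  0.018 ]
stop bot [ 0.6522 -0.0988  0.018 ]
travel [-0.0335 -0.0013 -0.0005] dr [ 0.0008 -0.0012  0.0008]
```

The block is at about (0.578, -0.180) with yaw near 0. The fixture origin is about (0.575, -0.071) with yaw 0.008, so the push is about 46 mm along +x with hardly any sideways correction. I'll lower the half-open fingers behind the block.

```bash
python3 -m crank '{"dr":[[0,0,-0.008],[0,0,-0.008],[0,0,-0.008],[0,0,-0.008],[0,0,-0.008],[0,0,-0.008],[0,0,-0.008]],"travel":[[-0.03,-0.001,0.05],[-0.03,-0.001,0.1],[-0.03,-0.001,0.15],[-0.03,-0.001,0.19],[-0.03,-0.001,0.219],[-0.03,-0.001,0.219],[-0.03,-0.001,0.219]],"hand":[0.06,0.06,0.06,0.06,0.06,0.06,0.06]}'
python3 - <<'E'
from h import *
st(); to([.55,-.180,.03],.008)
from workcell import eyes
for n in ("side","scene"):
    c=eyes.camera(n)["color"][:,:,::-1]; cv2.imwrite(f"pics/{n}1.png",cv2.resize(c[130:300,260:440] if n=="side" else c[140:260,215:355],None,fx=3.4,fy=3.4,interpolation=cv2.INTER_CUBIC))
E
```

```text
clock: 2.95
eef_pos: [0.5211, -0.18, 0.0325]
tool_rot: [-0.005, 1.0, -0.0, 0.001]
ft_force: [0.0, -0.0, 0.5]
grip_width: 0.0599
t 2.95 tcp [ 0.5211 -0.18    0.0325] rot [-0.005  1.    -0.     0.001] F [ 0.  -0.   0.5] g 0.0599
travel [-0.0289 -0.0003  0.0025] dr [-0.0007  0.0021  0.0016]
```

View pics/side1.png

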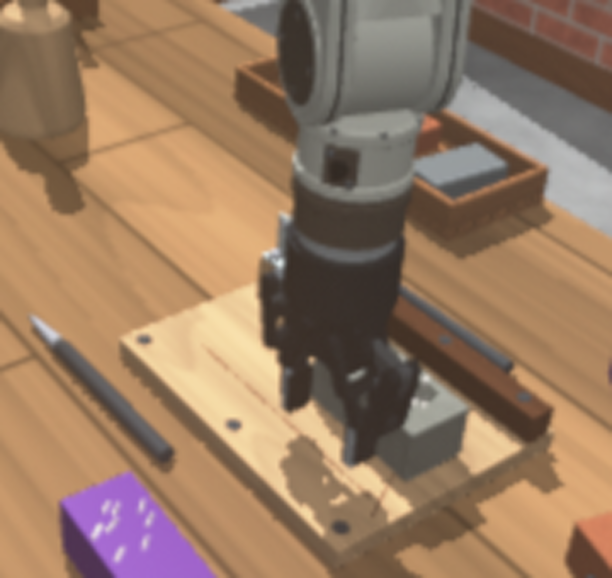

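The side view shows both fingers on the robot side of the block, clear of the clamp. Now I'll push slowly.

```bash
python3 -m crank '{"dr":[[0,0,0],[0,0,0],[0,0,0],[0,0,0],[0,0,0],[0,0,0],[0,0,0],[0,0,0],[0,0,0],[0,0,0]],"travel":[[-0.01,0,0],[-0.015,0,0],[-0.02,0,0],[-0.025,0,0],[-0.03,0,0],[-0.035,0,0],[-0.04,0,0],[-0.045,0,0],[-0.05,0,0],[-0.055,0,0]],"hand":[0.06,0.06,0.06,0.06,0.06,0.06,0.06,0.06,0.06,0.06]}'
python3 - <<'E'
from h import *
st()
from workcell import eyes,bot
o=bot.get_obs(); c=eyes.camera("wrist"); np.savez("w2.npz",p=o["eef_pos"],q=o["tool_rot"],K=c["K"],T=c["T_tool_cam"]); cv2.imwrite("pics/w2.png",c["color"][:,:,::-1])
E
```

```text
clock: 4.3
eef_pos: [0.5756, -0.1801, 0.0305]
tool_rot: [-0.004, 1.0, 0.0, -0.0]
ft_force: [-1.8, -0.1, -1.0]
grip_width: 0.0602
t 4.3 tcp [ 0.5756 -0.1801  0.0305] rot [-0.004  1.     0.    -0.   ] F [-1.8 -0.1 -1. ] g 0.0602
```

View pics/w2.png

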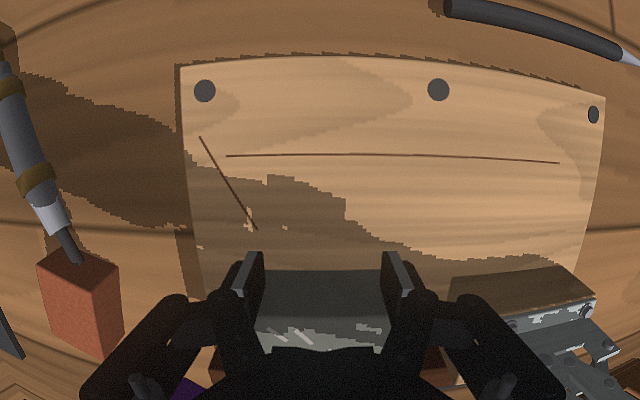

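The block is moving square between the fingers, with its near face at rows 270–320. I'll continue to the stop.

```bash
python3 -m crank '{"dr":[[0,0,0],[0,0,0],[0,0,0],[0,0,0]],"travel":[[-0.003,0,0],[-0.006,0,0],[-0.008,0,0],[-0.009,0,0]],"hand":[0.06,0.06,0.06,0.06]}'; python3 -m crank '{"dr":[[0,0,0],[0,0,0]],"travel":[[-0.001,0,0],[-0.002,0,0]],"hand":[0.06,0.06]}'
```

```text
clock: 4.85
eef_pos: [0.5843, -0.1801, 0.0308]
tool_rot: [-0.004, 1.0, 0.0, -0.0]
ft_force: [-2.3, -0.3, -0.3]
grip_width: 0.0598
clock: 5.1
eef_pos: [0.5857, -0.1801, 0.0308]
tool_rot: [-0.004, 1.0, -0.0, -0.001]
ft_force: [-5.0, 0.3, 2.3]
grip_width: 0.0601
```

```bash
python3 -m crank '{"dr":[[0,0,0],[0,0,0],[0,0,0]],"travel":[[-0.0015,0,0],[-0.003,0,0],[-0.003,0,0]],"hand":[0.06,0.06,0.06]}'; python3 -c "
from h import *
from workcell import bot
print(bot.get_obs()['ft_torque'])"
```

```text
clock: 5.48
eef_pos: [0.5857, -0.1801, 0.0308]
tool_rot: [-0.004, 1.0, 0.0, -0.003]
ft_force: [-11.7, -0.9, 6.8]
grip_width: 0.0603
[0.01937171 2.11477835 0.32281894]
```

```bash
python3 -m crank '{"dr":[[0,0,0],[0,0,0]],"travel":[[-0.002,0,0],[-0.002,0,0]],"hand":[0.06,0.06]}';  python3 -m crank '{"dr":[[0,0,0],[0,0,0],[0,0,0],[0,0,0],[0,0,0],[0,0,0],[0,0,0],[0,0,0]],"travel":[[0.006,0,0],[0.03,0,0],[0.06,0,-0.02],[0.09,0,-0.06],[0.1,0,-0.11],[0.1,0,-0.16],[0.1,0,-0.22],[0.1,0,-0.22]],"hand":[0.06,0.06,0.06,0.04,0.02,0,0,0]}'
python3 - <<'E'
from h import *
st()
from workcell import eyes,bot
o=bot.get_obs(); c=eyes.camera("wrist"); np.savez("w3.npz",p=o["eef_pos"],q=o["tool_rot"],K=c["K"],T=c["T_tool_cam"]); cv2.imwrite("pics/w3.png",c["color"][:,:,::-1]); print(c["T_tool_cam"][:3,3])
a=c["color"][140:310,240:480,::-1]; cv2.imwrite("pics/w3z.png",cv2.resize(a,None,fx=3.3,fy=3.3,interpolation=cv2.INTER_CUBIC))
E
```

```text
clock: 5.72
eef_pos: [0.5857, -0.1801, 0.0308]
tool_rot: [-0.004, 1.0, 0.0, -0.005]
ft_force: [-16.9, -1.3, 9.7]
grip_width: 0.06
clock: 6.72
eef_pos: [0.4956, -0.1821, 0.2576]
tool_rot: [-0.004, 1.0, -0.002, 0.007]
ft_force: [0.3, -0.6, 0.4]
grip_width: -0.0002
t 6.72 tcp [ 0.4956 -0.1821  0.2576] rot [-0.004  1.    -0.002  0.007] F [ 0.3 -0.6  0.4] g -0.0002
[ 0.07904016  0.00065875 -0.1428541 ]
```

View pics/w3z.png

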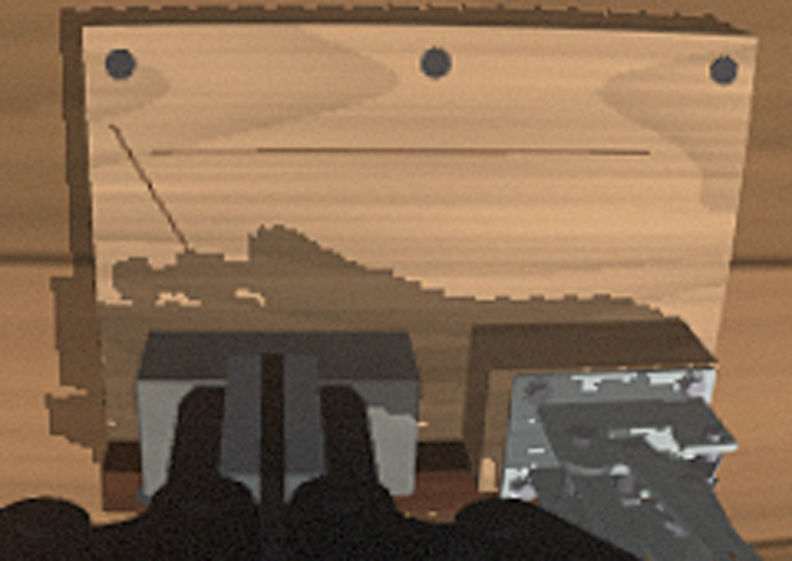

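Run:
```python
from h import *
d=dict(np.load("w3.npz")); z=lambda x,y:(240+x/3.3-.35,140+y/3.3-.35)
for n,p,h in [("board -y",(83,26),.018),("board +y",(757,38),.018),("top near -y",(138,379),.063),("top near +y",(420,379),.063),("bot near -y",(147,333),.018),("bot near +y",(412,333),.018),("stop edge -y",(104,443),.018),("stop edge",(467,442),.018),("packer near",(472,322),.018)]:
    print(n,wplane(d,z(*p),h).round(4))
st()
from workcell import eyes
for n in ("side","scene"):
    c=eyes.camera(n)["color"][:,:,::-1]; cv2.imwrite(f"pics/{n}2.png",cv2.resize(c[130:300,260:440] if n=="side" else c[140:260,215:355],None,fx=(3.5 if n=="side" else 5),fy=(3.5 if n=="side" else 5),interpolation=cv2.INTER_CUBIC))
```

```text
board -y [ 0.4718 -0.2546  0.018 ]
board +y [0.4697 0.0136 0.018 ]
top near -y [ 0.597  -0.2319  0.063 ]
top near +y [ 0.5961 -0.1262  0.063 ]
bot near -y [ 0.5995 -0.2338  0.018 ]
bot near +y [ 0.5986 -0.1237  0.018 ]
stop edge -y [ 0.6542 -0.2555  0.018 ]
stop edge [ 0.6525 -0.0955  0.018 ]
packer near [ 0.5936 -0.0986  0.018 ]
t 6.78 tcp [ 0.494  -0.1816  0.2544] rot [-0.004  1.    -0.001  0.005] F [-0.3  0.4  0.1] g -0.0004
```

View pics/scene2.png

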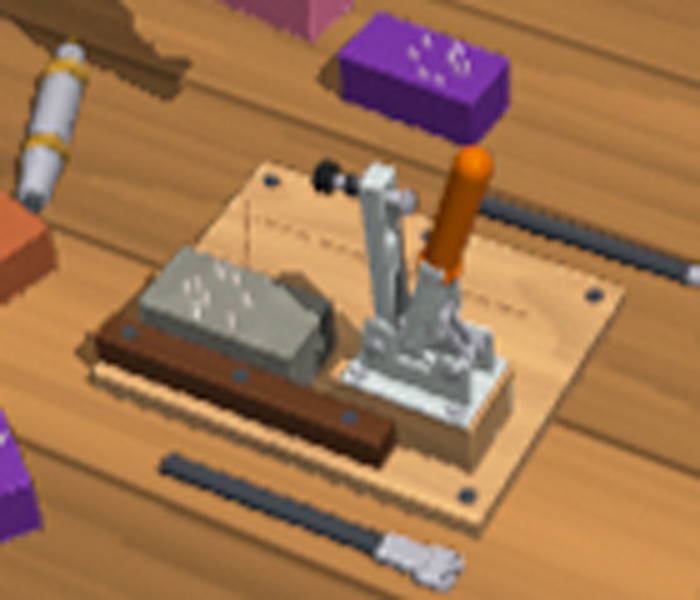

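View pics/side2.png

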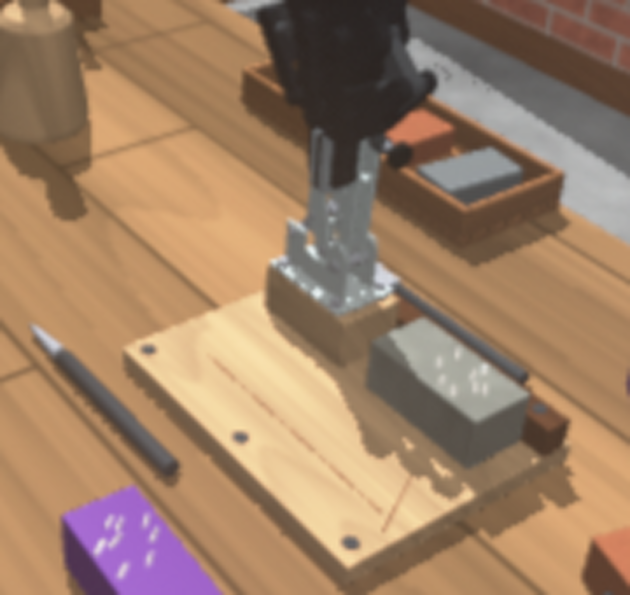

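The block is flat on the stop: its near face is parallel to the board and its centre y is about -0.179. Next I'll triangulate the clamp parts for the handle push.

Run:
```python
from h import *
sc=lambda x,y:(215+x/5-.4,140+y/5-.4); si=lambda x,y:(260+x/3.5-.35,130+y/3.5-.35)
for n,a,b in [("armtop",(378,172),(370,116)),("foot",(328,178),(400,153)),("griptip",(474,162),(318,42)),("gripbase",(440,268),(331,163))]:
    p,e=tri(sc(*a),si(*b)); print(n,p.round(4),e.round(4))
print("nut y on x=.623:")
for a in [(402,200),(410,205),(475,148),(388,165)]:
    C,d=ray("scene",sc(*a)); print(a,(C+d*(.623-C[0])/d[0]).round(4))
```

```text
armtop [ 0.6207 -0.0733  0.2163] 0.0026
foot [ 0.6235 -0.1044  0.2006] 0.0023
griptip [ 0.6197 -0.0131  0.2492] 0.0017
gripbase [ 0.6223 -0.0355  0.1592] 0.0024
nut y on x=.623:
(402, 200) [ 0.623  -0.0561  0.205 ]
(410, 205) [ 0.623  -0.0511  0.2033]
(475, 148) [ 0.623  -0.0096  0.2641]
(388, 165) [ 0.623  -0.0637  0.2283]
```

```bash
python3 -c "
from h import *
to([.622,-.056,.30],.008); to([.622,-.054,.237],.008)"
```

```text
travel [-0.1315  0.1236 -0.0492] dr [-0.0001  0.0012  0.0004]
travel [-0.1314  0.1257  0.0138] dr [-0.0001  0.0012  0.0004]
```

```bash
python3 -m crank '{"dr":[[0,0,0],[0,0,0],[0,0,0],[0,0,0],[0,0,0],[0,0,0],[0,0,0],[0,0,0],[0,0,0]],"travel":[[0,0,-0.049],[-0.03,0.03,-0.049],[-0.07,0.066,-0.049],[-0.11,0.1,-0.049],[-0.131,0.124,-0.049],[-0.131,0.124,-0.049],[-0.131,0.124,-0.02],[-0.131,0.125,0.005],[-0.131,0.125,0.005]],"hand":[0,0,0,0,0,0,0,0,0]}'
python3 - <<'E'
from h import *
st()
from workcell import eyes
for n in ("side","scene"):
    c=eyes.camera(n)["color"][:,:,::-1]; cv2.imwrite(f"pics/{n}3.png",cv2.resize(c[60:230,260:440] if n=="side" else c[100:240,215:375],None,fx=(3.5 if n=="side" else 4.2),fy=(3.5 if n=="side" else 4.2),interpolation=cv2.INTER_CUBIC))
E
```

```text
clock: 8.0
eef_pos: [0.6188, -0.0553, 0.2423]
tool_rot: [-0.004, 1.0, 0.0, -0.004]
ft_force: [-1.0, -0.5, -0.1]
grip_width: 0.0002
t 8.0 tcp [ 0.6188 -0.0553  0.2423] rot [-0.004  1.     0.    -0.004] F [-1.  -0.5 -0.1] g 0.0002
```

View pics/scene3.png

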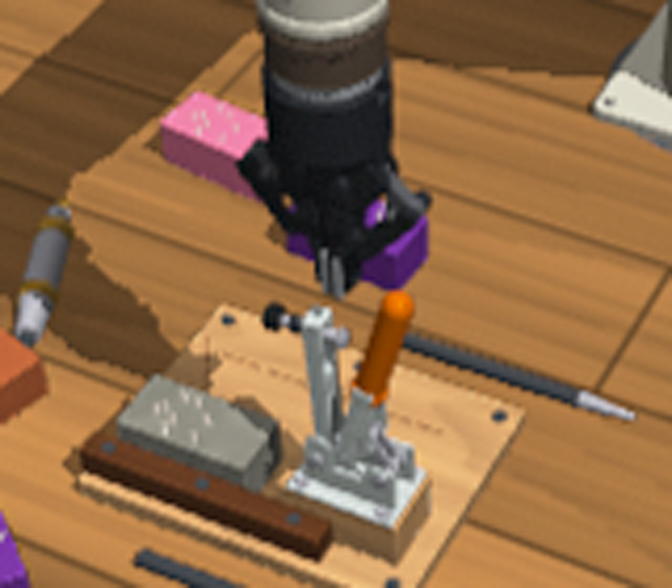

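View pics/side3.png

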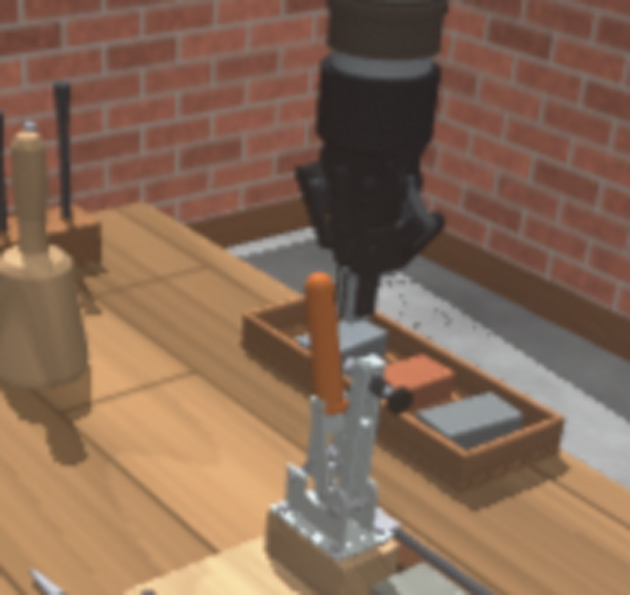

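Run:
```python
from h import *
from workcell import bot
p=bot.get_obs()["eef_pos"]; w=.012
for th in [77,70,60,50,40,30,20,10,5,0,-5]:
    f=(77-th)/80; t=np.radians(th); P=np.array([-.050-.0145*f,.092+.014*f]); r=.148
    C=P+r*np.array([np.cos(t),np.sin(t)])+.011*np.array([-np.sin(t),np.cos(t)])
    T=np.array([C[0]-w,C[1]]); print(th,T.round(3),"delta y,z(down+)",(T[0]-p[1]).round(3),(p[2]-T[1]).round(3))
to([.622,-.05,.238],.008)
```

```text
77 [-0.039  0.239] delta y,z(down+) 0.016 0.007
70 [-0.023  0.236] delta y,z(down+) 0.032 0.01
60 [-0.001  0.229] delta y,z(down+) 0.055 0.017
50 [0.02  0.217] delta y,z(down+) 0.075 0.029
40 [0.038 0.202] delta y,z(down+) 0.093 0.044
30 [0.052 0.184] delta y,z(down+) 0.108 0.062
20 [0.063 0.163] delta y,z(down+) 0.118 0.083
10 [0.07 0.14] delta y,z(down+) 0.125 0.106
5 [0.071 0.128] delta y,z(down+) 0.127 0.117
0 [0.072 0.116] delta y,z(down+) 0.127 0.129
-5 [0.072 0.104] delta y,z(down+) 0.127 0.141
travel [-0.0013  0.0054  0.0078] dr [-0.     -0.0009 -0.0006]
```

The views show the shut fingertips above the arm top and just on the arm side of the grip. I'll push it over the first part of the arc.

```bash
python3 -m crank '{"dr":[[0,0,0],[0,0,0],[0,0,0],[0,0,0],[0,0,0],[0,0,0],[0,0,0],[0,0,0],[0,0,0]],"travel":[[-0.002,0.004,0.008],[-0.002,0.016,0.008],[-0.002,0.024,0.009],[-0.002,0.032,0.01],[-0.002,0.043,0.014],[-0.002,0.054,0.018],[-0.002,0.065,0.024],[-0.002,0.075,0.03],[-0.002,0.075,0.03]],"hand":[0,0,0,0,0,0,0,0,0]}'
python3 - <<'E'
from h import *
st(); to([.622,.02,.217],.008)
from workcell import eyes
for n in ("side","scene"):
    c=eyes.camera(n)["color"][:,:,::-1]; cv2.imwrite(f"pics/{n}4.png",cv2.resize(c[60:260,240:440] if n=="side" else c[100:240,215:375],None,fx=(3 if n=="side" else 4.2),fy=(3 if n=="side" else 4.2),interpolation=cv2.INTER_CUBIC))
E
```

```text
clock: 9.22
eef_pos: [0.622, 0.0212, 0.2147]
tool_rot: [-0.005, 1.0, 0.0, -0.001]
ft_force: [0.2, -0.0, -0.0]
grip_width: -0.0002
t 9.22 tcp [0.622  0.0212 0.2147] rot [-0.005  1.     0.    -0.001] F [ 0.2 -0.  -0. ] g -0.0002
travel [ 0.     -0.0012 -0.0023] dr [ 0.     -0.0019  0.0016]
```

View pics/scene4.png

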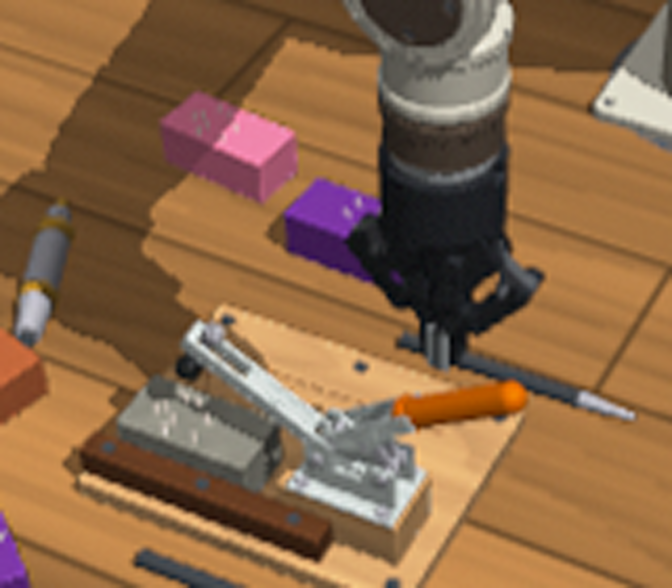

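View pics/side4.png

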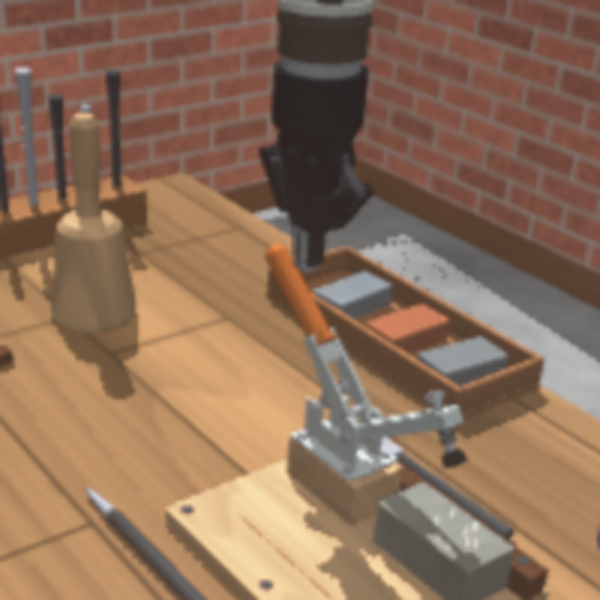

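The handle has run slightly ahead of the fingers. The grip tip is at (515,395) in the scene crop, and the arm is about 25° above level. I'll locate it again and continue.

Run:
```python
from h import *
sc=lambda x,y:(215+x/4.2-.4,100+y/4.2-.4); si=lambda x,y:(240+x/3-.35,60+y/3-.35)
for n,a,b in [("griptip",(516,397),(275,253)),("gripbase",(400,412),(324,333)),("foot",(190,367),(454,458))]:
    p,e=tri(sc(*a),si(*b)); print(n,p.round(4),e.round(4))
```

```text
griptip [0.624  0.0721 0.208 ] 0.0026
gripbase [ 0.6266 -0.007   0.16  ] 0.0037
foot [ 0.6279 -0.1753  0.1254] 0.0004
```

```bash
python3 -m crank '{"dr":[[0,0,0],[0,0,0],[0,0,0],[0,0,0],[0,0,0],[0,0,0],[0,0,0]],"travel":[[0,0.012,-0.002],[0,0.02,0.006],[0,0.028,0.016],[0,0.034,0.028],[0,0.039,0.04],[0,0.041,0.05],[0,0.041,0.05]],"hand":[0,0,0,0,0,0,0]}'
python3 - <<'E'
from h import *
st()
from workcell import eyes
for n in ("side","scene"):
    c=eyes.camera(n)["color"][:,:,::-1]; cv2.imwrite(f"pics/{n}5.png",cv2.resize(c[60:260,240:440] if n=="side" else c[100:240,215:375],None,fx=(3 if n=="side" else 4.2),fy=(3 if n=="side" else 4.2),interpolation=cv2.INTER_CUBIC))
E
```

```text
clock: 10.2
eef_pos: [0.6215, 0.0612, 0.1644]
tool_rot: [-0.004, 1.0, -0.0, -0.001]
ft_force: [-0.4, -0.1, -0.6]
grip_width: -0.0003
t 10.2 tcp [0.6215 0.0612 0.1644] rot [-0.004  1.    -0.    -0.001] F [-0.4 -0.1 -0.6] g -0.0003
```

View pics/scene5.png

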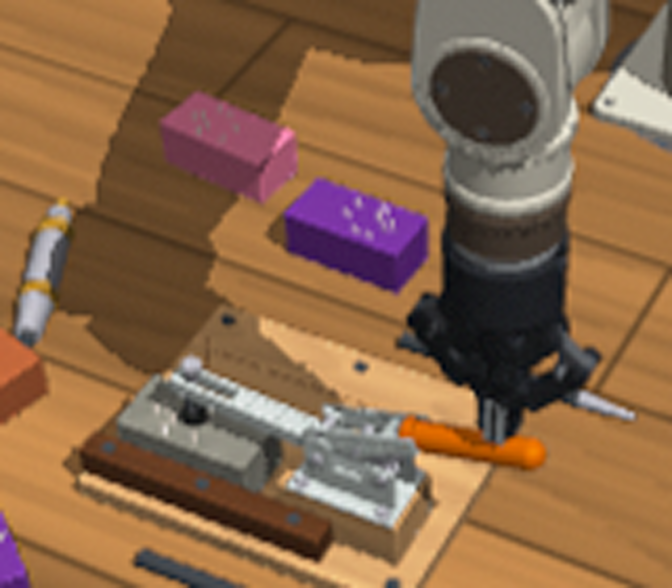

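View pics/side5.png

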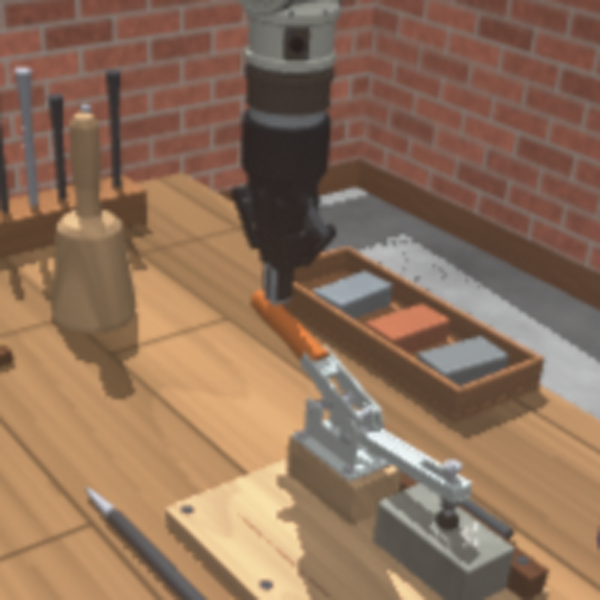

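The foot is just about on the block and the fingertips are over the grip. I'll press down while reading the force.

```bash
python3 -m crank '{"dr":[[0,0,0],[0,0,0],[0,0,0],[0,0,0]],"travel":[[0,0.002,0.006],[0,0.004,0.012],[0,0.005,0.018],[0,0.006,0.024]],"hand":[0,0,0,0]}'; python3 -m crank '{"dr":[[0,0,0],[0,0,0],[0,0,0],[0,0,0]],"travel":[[0,0.001,0.005],[0,0.002,0.01],[0,0.002,0.015],[0,0.002,0.02]],"hand":[0,0,0,0]}'
```

```text
clock: 10.8
eef_pos: [0.623, 0.0673, 0.1421]
tool_rot: [-0.004, 1.0, 0.0, 0.001]
ft_force: [1.9, -0.7, 3.4]
grip_width: -0.0001
clock: 11.3
eef_pos: [0.6214, 0.0694, 0.1207]
tool_rot: [-0.004, 1.0, 0.0, -0.001]
ft_force: [-0.6, 0.6, -0.5]
grip_width: 0.0
```

Run:
```python
from h import *
st()
from workcell import eyes
for n in ("side","scene"):
    c=eyes.camera(n)["color"][:,:,::-1]; cv2.imwrite(f"pics/{n}6.png",cv2.resize(c[60:260,240:440] if n=="side" else c[100:240,215:375],None,fx=(3 if n=="side" else 4.2),fy=(3 if n=="side" else 4.2),interpolation=cv2.INTER_CUBIC))
```

```text
t 11.3 tcp [0.6214 0.0694 0.1207] rot [-0.004  1.     0.    -0.001] F [-0.6  0.6 -0.5] g 0.0
```

View pics/scene6.png

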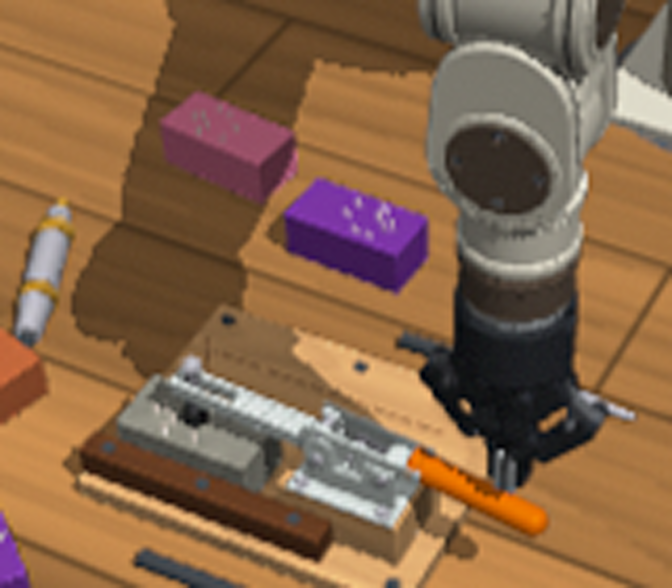

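View pics/side6.png

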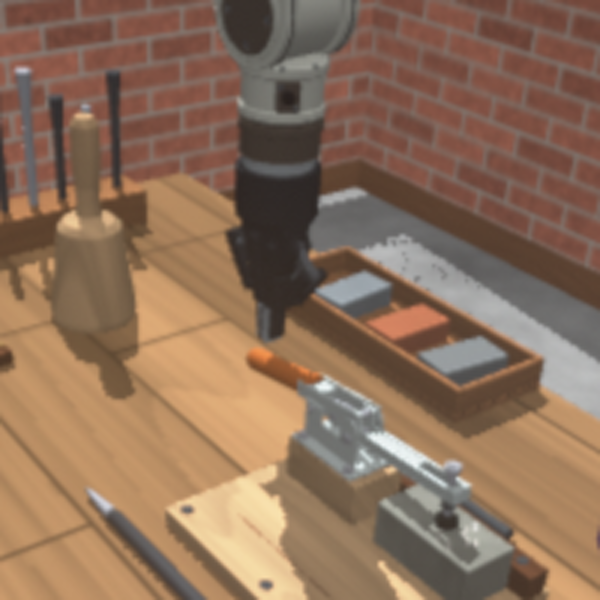

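The handle has snapped away below the fingertips. I'll give a gentle confirming press to make sure it is on its stop.

```bash
python3 - <<'E'
from h import *
sc=lambda x,y:(215+x/4.2-.4,100+y/4.2-.4); si=lambda x,y:(240+x/3-.35,60+y/3-.35)
for n,a,b in [("griptip",(534,518),(258,358)),("gripbase",(412,458),(318,380)),("foot",(193,416),(446,518))]:
    p,e=tri(sc(*a),si(*b)); print(n,p.round(4),e.round(4))
E
python3 -m crank '{"dr":[[0,0,0],[0,0,0],[0,0,0],[0,0,0]],"travel":[[0,0,0.004],[0,0,0.007],[0,0,0.01],[0,0,0.01]],"hand":[0,0,0,0]}'
```

```text
griptip [0.6197 0.0865 0.0911] 0.0039
gripbase [ 0.6234 -0.0035  0.1111] 0.0021
foot [ 0.6245 -0.181   0.0688] 0.0011
clock: 11.9
eef_pos: [0.622, 0.0692, 0.1115]
tool_rot: [-0.004, 1.0, -0.0, -0.0]
ft_force: [-0.1, 0.0, -1.1]
grip_width: -0.0001
```

```bash
python3 -m crank '{"dr":[[0,0,0],[0,0,0],[0,0,0],[0,0,0]],"travel":[[0,0,0.003],[0,0,0.006],[0,0,0.008],[0,0,0.008]],"hand":[0,0,0,0]}'
```

```text
clock: 12.4
eef_pos: [0.6222, 0.0692, 0.1039]
tool_rot: [-0.004, 1.0, -0.0, 0.0]
ft_force: [-0.4, -0.0, 1.3]
grip_width: -0.0001
```

```bash
python3 -m crank '{"dr":[[0,0,0],[0,0,0],[0,0,0]],"travel":[[0,0,0.002],[0,0,0.003],[0,0,0.003]],"hand":[0,0,0]}'
```

```text
clock: 12.78
eef_pos: [0.6224, 0.0692, 0.102]
tool_rot: [-0.004, 1.0, 0.0, 0.001]
ft_force: [-2.2, 0.5, 6.7]
grip_width: 0.0001
```

It meets a firm stop at 6.7 N. I'll retreat up and back, then check.

```bash
python3 -m crank '{"dr":[[0,0,0],[0,0,0],[0,0,0],[0,0,0],[0,0,0],[0,0,0],[0,0,0],[0,0,0],[0,0,0],[0,0,0]],"travel":[[0,0,-0.02],[0,0,-0.06],[0,0,-0.11],[0,0,-0.15],[0.04,0,-0.17],[0.09,0.02,-0.17],[0.14,0.05,-0.17],[0.19,0.08,-0.17],[0.22,0.1,-0.17],[0.22,0.1,-0.17]],"hand":[0,0,0,0,0,0,0,0,0,0]}'; python3 -m crank '{"dr":[[0,0,0],[0,0,0],[0,0,0],[0,0,0]],"travel":[[0,0,0],[0,0,0],[0,0,0],[0,0,0]],"hand":[0,0,0,0]}';python3 - <<'E'
from h import *
st()
from workcell import eyes
for n in ("side","scene"):
    c=eyes.camera(n)["color"][:,:,::-1]; cv2.imwrite(f"pics/{n}7f.png",c); cv2.imwrite(f"pics/{n}7.png",cv2.resize(c[130:300,260:440] if n=="side" else c[140:260,215:355],None,fx=(3.5 if n=="side" else 5),fy=(3.5 if n=="side" else 5),interpolation=cv2.INTER_CUBIC))
for n in ("side","scene"):
    d=cv2.absdiff(cv2.imread(f"pics/{n}0.png"),cv2.imread(f"pics/{n}7f.png")).max(2)>60; ys,xs=np.nonzero(d); print(n,d.sum())
E
```

```text
clock: 14.02
eef_pos: [0.3996, 0.1684, 0.2712]
tool_rot: [-0.006, 1.0, 0.0, 0.0]
ft_force: [0.8, -0.6, -0.1]
grip_width: -0.0002
clock: 14.52
eef_pos: [0.4018, 0.1671, 0.2706]
tool_rot: [-0.004, 1.0, -0.0, -0.0]
ft_force: [-0.5, -0.4, -0.3]
grip_width: -0.0001
t 14.53 tcp [0.4018 0.1671 0.2706] rot [-0.004  1.    -0.    -0.   ] F [-0.5 -0.4 -0.3] g -0.0001
side 16779
scene 10010
```

View pics/scene7.png

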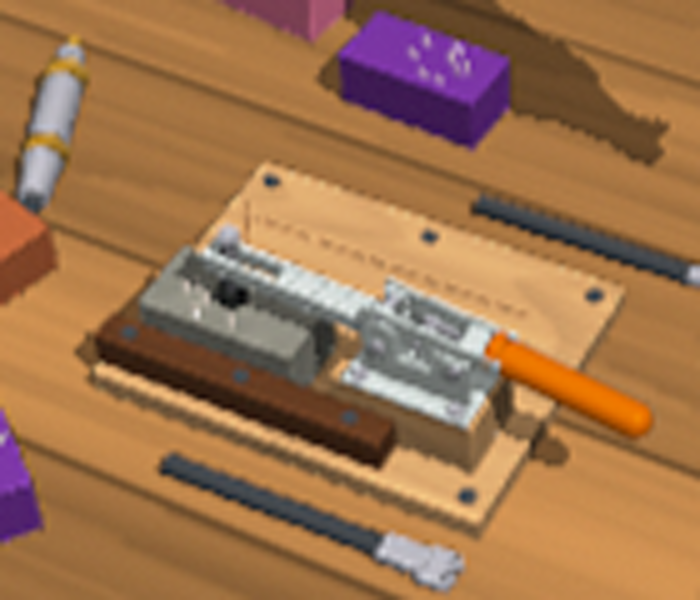

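View pics/side7f.png

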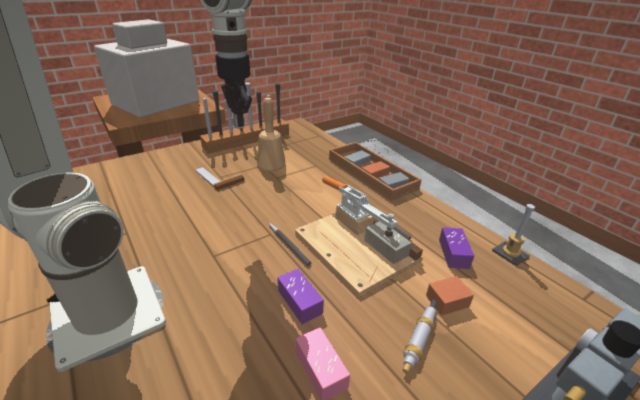

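View pics/scene7f.png

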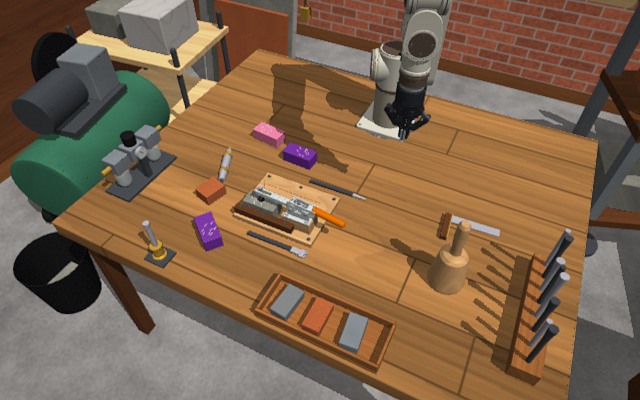

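The clamp is closed with the foot on the block (scene crop (232,293)) and the grip nearly level at (570,385). The block corners are unmoved from after the push, and the other items are where they started. Handing in.

```bash
python3 -c "
from workcell import job
print(job.job_done())"
```

```text
the job is handed in; nothing more can be done
None
```

The limestone block is seated against the stop and the toggle clamp is locked on it. I handed the job in at about 14.5 s, with no verdict returned.

- **Block:** I pushed it about 45 mm along the board with both half-open fingers until it met the stop at about 17 N. In the wrist view its near face then ran parallel to the board, at about 0.009 rad against the board's 0.008. Its centre was 1–2 mm off in y. It had not visibly moved after clamping.
- **Clamp:** I pushed the orange handle over and down with the shut fingertips. It swung ahead of the fingers once early on. The push force was about 3 N just before it snapped past the dead point. A light press of 6.7 N afterwards met a firm stop.
- **Final check:** The pictures show the foot on the block's top and the grip tilted about 12° below level. The other tools and stones look unmoved, and the arm is clear with the wrist force near zero.

I judged the lock from the pictures and that press, because the handle's joint angle cannot be read directly. None of my checks failed or disagreed.

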